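Pump up the toy-sword maker's hold-down clamp

ROBOT

A 6-joint arm with a two-finger parallel gripper is mounted at the origin on the work surface. World frame = base frame: x ahead of the robot, y to its left, z up, the work surface at z = 0. Lengths are in mm, angles in rad, forces in N, time in s.
With the tool pointing down it reaches from about 350 to 875 mm from the base axis. Payload 4.2 kg.
Tool frame: the origin (TCP) lies at the very end of the fingers, on their centre line; the grasp point (between the pads) lies 19 mm behind it; z points along the fingers, y is the line along which they close (so a half turn about z gives the same grasp; the last joint's range is limited). The gripper opens to 85 mm and grips with 20 to 120 N. Pads are 22 mm wide; open, the fingers measure 114 mm over their backs; the gripper's body (76 mm by 85 mm) begins 54 mm behind the grasp point. The pads swing forward as they close: fully open they stand 13 mm farther back than shut.
Start: joints at [-1.066, 0.385, 0.008, 0, -1.194, -0.259], TCP at [152.1, -606.189, 231.312] pointing down, gripper open.
Joint ranges: [-3.14, 3.14], [-1.21, 2.06], [-1.07, 1.41], [-3.16, 2.05], [-2.99, -0.16], [-3.1, 3.1]. Speed limits (rad/s): [2.79, 2.79, 3.14, 3.14, 3.14, 3.14].

INTERFACE

Orientations are given as a unit quaternion [x, y, z, w].
In Python, from bench import arm, optics gives the robot as it stands. The module is installed in compiled form; this text tells all that it offers.
- The arm moves only by the tool step_arm, never from a script. Its argument "motion" is a list of rows, each an object with "dr": the turn, a rotation vector about the tool's x, y, z in units of 8 degrees (1.0 is 8 degrees), a list of three; "slide": the shift along the tool's x, y, z in mm, a list of three; "jaw": the finger opening in mm, from 0 to 85.4. A call has exactly 8 rows; each row is the pose to reach, as a shift and turn from the pose commanded when the call began, along the tool's axes at that moment; what a row does not reach only later rows make up. A row lasts 1/8 s, in which the tool goes at most 62.5 mm and 10.7 degrees, less where a joint would pass 70% of its speed; a pose out of reach is approached as far as the arm can. A call with a gripper value outside its range is refused whole. The fingers move at their own pace and stop on an object; the grip force is fixed at half the most. Time passes only in rows, so rows that repeat a pose let the fingers close, or fill a call up. It gives the time, the measured TCP pose, the force, the opening and the grip force at its end, in the units of the state.
- arm.read_state(): the state, without advancing time (a new reading comes with each control period).
- optics.get_image(name): name is "scene" or "top" or "wrist"; returns the picture (420x560x3 uint8, blue, green, red); there is no depth.
- optics.camera_info(name): a dict with "camera_matrix" (3x3 intrinsics, pixels), "view" (4x4, takes a point from world to camera coordinates); the wrist camera has in their place "T_tool_cam" (4x4, takes a point from camera to tool coordinates, whose origin is the TCP and whose axes are the flange's). Camera axes: x right, y up, looking along -z (the intrinsics and any distortion apply to the point x, -y, -z); pixel columns grow to the right and rows downward; lengths in mm; the calibration is good to about 2 mm. A picture is of the moment at which its call begins: read the wrist's pose just before it. camera_info takes no time and is no camera call.
- arm.job_done(): hands the job in; it is judged then, once.
The state is a dict: "clock": time; "joints": joint angles; "joint_vel": joint speeds; "joint_efforts": joint torques, N m; "position": TCP position; "ee_rot": TCP orientation; "contact_force": force on the tool from outside, world axes, zero at the start; "wrist_torque": the same for the moment, N m; "gripper_width": finger opening in mm; "grasp_force": force on a finger pad.
Only numpy, scipy, OpenCV 4.12 (cv2) and the standard library are available. Lean on these libraries where they do the work, as an engineer would, in place of code of your own. Each camera call takes 0.05 s, during which the arm holds its last target. There are 200 camera calls.

TASK

Pump up the air clamp that holds the blue-hilted toy dagger: press the pump's round red pad all the way down with the fingertips and let it rise again, over and over, until the indicator pin with the yellow cap stands fully out of the metal block beside the pump, its green band showing whole. Then leave the pad fully risen. Only push the pad, never grip or pull it up, do not touch the pin, and leave everything else where it stands.

Things in the scene. Friction and masses are not known exactly. Their poses are not given: they have to be found in the camera images.
- station: clamp station fixed to the table: plywood base 170 x 340 mm, 12 mm thick, along its own y from -70 to +270 mm. Origin on the pump's axis at table height, z up. Green pump barrel (56 mm across, top 118 mm) at the origin; aluminium block with the pin (top 104 mm) 85 mm along +y; clamp bridge (top 116 mm) over the dagger 205 mm along +y. Only the pad ever stands above 150 mm
- pad_top (a point): centre of the flat top of the pump's round red pad, 80 mm across, 14 mm thick; 172 mm above the table when up; moves with the pad. It may be pressed anywhere on its top
- plunger (a joint): how far the pad is pressed, in m: 0 = up at rest, 0.025 = fully down on a hard stop, negative if pulled up. A spring lifts it again in about 0.3 s; pressing takes 0 N rising evenly to 9 N at the bottom, plus 25 N per m/s. A ratchet lifts the pin 6 mm a stroke (the first stroke may give 2 to 13 mm); a stroke surely counts if the pad goes down past 0.022 and returns to 0.003 or less
- pin (a joint): how far the indicator pin stands out, in m: starts somewhere between 0 and 0.010, 0.036 = fully out. It stays where it is between strokes. Once it is out further strokes do nothing
- pin_cap: yellow cap of the indicator pin, 18 mm across, 7 mm thick, on a vertical white rod 12 mm thick with a green band 12 mm high at its lower end, which shows whole only when the pin is fully out. Origin on the rod's axis 2 mm below the cap's underside: 104 mm above the table when the pin joint is 0, rising with the pin
- paint_jar: paint jar with blue cap, 44 mm across, 55 mm tall, standing on the station's base board between the pump and the clamp; origin at the centre of its underside. To be left alone
- grip_blank: turned pale wooden sword-grip blank, 30 mm across, 95 mm tall, standing on the table beside the pump; origin at the centre of its underside. To be left alone
- sanding_block: cork sanding block, 90 x 55 x 28 mm, lying on the table beside the station; origin at the centre of its underside. To be left alone
- hammer: hammer lying on the left part of the table; origin under its middle. To be left alone
- toy_dagger: loose wooden toy dagger with black hilt, 240 mm long, lying on the table to one side; origin on its underside near the cross-guard. To be left alone
- tape_roll: yellow roll of tape lying flat, 90 mm across, 24 mm tall; origin at the centre of its underside. To be left alone
- glue_bottle: glue bottle with orange cap, 54 mm across, 130 mm tall, standing; origin at the centre of its underside. To be left alone

How it is judged (in metres and radians):
On the way, in this order (a step that is already met when the one before it is completed fails the run):
1. the pad is pressed down (value of joint plunger above 0.02 m).
2. the pin stands fully out (value of joint pin above 0.0335 m), for 0.2 s.
At the end, for the whole second after the job is handed in: the pin stands out 33.5 mm or more (of 36), the pad is back up within 3 mm of its rest, and every bystander is within 25 mm of where it started (value of joint pin above 0.0335 m and value of joint plunger between -0.003 and 0.003 m and distance of each of paint_jar, grip_blank, sanding_block, hammer, toy_dagger, tape_roll, glue_bottle from where it was at the start of the episode below 0.025 m); the robot touches nothing.
It fails at once if a thing standing by is lifted, tipped over or moved more than 25 mm (distance of any of paint_jar, grip_blank, sanding_block, hammer, toy_dagger, tape_roll, glue_bottle from where it was at the start of the episode above 0.025 m or angle between any of paint_jar, grip_blank, glue_bottle's own z axis and vertical above 0.5 rad).
It fails at once if the robot touches the indicator pin (it must be raised by the pump alone) (contact force between any of the fingers, the arm and pin_cap above 1 N).
It fails at once if the plunger is lifted: pulled more than 5 mm above its resting height (value of joint plunger below -0.005 m).
It also fails if it takes over 40 s, if anything falls off the work surface, if the arm or the gripper's body presses on something with over 40 N, if the wrist force passes 120 N, or if a joint passes its speed limit or range.

## Working session

There is one attempt and no reset: what is moved stays moved. The work goes in short steps, Python scripts to look and compute and a tool call to move; the robot and the scene stay as the last step left them, time stands still between calls to the robot, and variables do not carry over. Pictures are saved under pics/ and viewed, at most 10 in all, crops included, and the job is handed in when it is done.

Besides the shell and the picture viewer there is one more tool, called by a JSON object that holds its "fn" and its "kwargs". step_arm: Moves the arm, as the interface text tells. Its arguments: {"type":"object","properties":{"motion":{"type":"array","items":{"type":"object","properties":{"dr":{"type":"array","items":{"type":"number"}},"slide":{"type":"array","items":{"type":"number"}},"jaw":{"type":"number"}}}}},"required":["motion"]}

```bash
mkdir -p pics; python3 - <<'E'
from bench import arm, optics
import cv2,numpy as np
for n in("scene","top"):
    cv2.imwrite(f"pics/{n}0.png",optics.get_image(n)); i=optics.camera_info(n); print({k:np.round(v,3).tolist() if not isinstance(v,str) else v for k,v in i.items()})
s=arm.read_state(); print({k:np.round(v,3).tolist() for k,v in s.items()})
E
```

```text
{'camera_matrix': [[431.37, 0.0, 282.968], [0.0, 431.37, 211.276], [0.0, 0.0, 1.0]], 'view': [[-0.498, 0.867, -0.017, 325.81], [-0.544, -0.298, 0.785, 186.433], [0.675, 0.4, 0.619, -1629.392], [0.0, 0.0, 0.0, 1.0]]}
{'camera_matrix': [[537.087, 0.0, 268.281], [0.0, 537.087, 214.713], [0.0, 0.0, 1.0]], 'view': [[0.014, -1.0, -0.007, -44.621], [0.995, 0.014, 0.099, -582.643], [-0.099, -0.008, 0.995, -1596.742], [0.0, 0.0, 0.0, 1.0]]}
{'clock': 0.1, 'joints': [-1.066, 0.385, 0.007, -0.0, -1.194, -0.259], 'joint_vel': [0.001, -0.002, 0.002, 0.003, 0.002, -0.0], 'joint_efforts': [-0.0, -39.332, 18.893, 4.198, -0.003, 0.0], 'position': [151.985, -605.714, 230.347], 'ee_rot': [-0.123, 0.992, 0.001, -0.0], 'contact_force': [0.594, 0.091, -0.011], 'wrist_torque': [-0.012, 0.04, 0.014], 'grasp_force': 0.0, 'gripper_width': 85.348}
```

View pics/scene0.png

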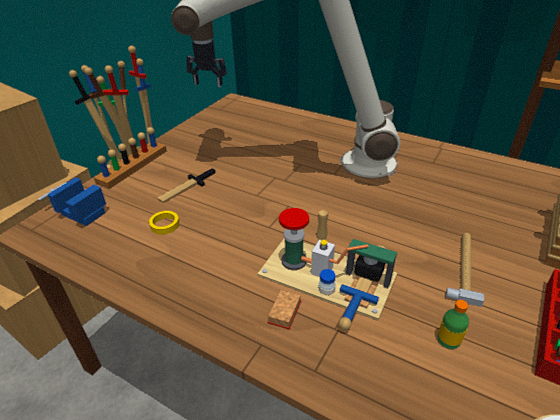

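View pics/top0.png

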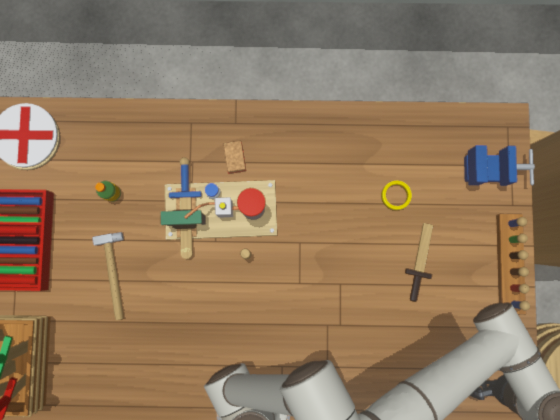

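```bash
cat > h.py <<'E'
from bench import arm, optics
import cv2,numpy as np
from scipy.spatial.transform import Rotation as R
def ray(n,u,v):
    i=optics.camera_info(n);K=np.array(i['camera_matrix']);V=np.array(i['view'])
    d=np.linalg.inv(K)@[u,v,1]; d=V[:3,:3].T@(d*[1,-1,-1]); return -V[:3,:3].T@V[:3,3],d
def onz(n,u,v,z):
    o,d=ray(n,u,v); return o+d*(z-o[2])/d[2]
def cross(a,b):
    (o,d),(p,e)=a,b; t=np.linalg.lstsq(np.c_[d,-e],p-o,rcond=None)[0]; A=o+d*t[0];B=p+e*t[1]; return (A+B)/2,np.linalg.norm(A-B)
def blob(img,lo,hi,box):
    h=cv2.cvtColor(img,cv2.COLOR_BGR2HSV); m=cv2.inRange(h,lo,hi)
    if lo[0]==0: m|=cv2.inRange(h,(172,lo[1],lo[2]),(180,255,255))
    k=np.zeros_like(m);x0,y0,x1,y1=box;k[y0:y1,x0:x1]=m[y0:y1,x0:x1]
    c=max(cv2.findContours(k,0,1)[0],key=cv2.contourArea); return c
E
python3 - <<'E'
from h import *
it=cv2.imread('pics/top0.png'); s=cv2.imread('pics/scene0.png')
ct=blob(it,(0,150,60),(6,255,255),(230,180,275,225)); cs=blob(s,(0,150,60),(6,255,255),(270,200,320,240))
e=cv2.fitEllipse(ct);f=cv2.fitEllipse(cs);print(e,f)
print(onz('top',*e[0],172),onz('scene',*f[0],165),cross(ray('top',*e[0]),ray('scene',*f[0])))
q=[onz('top',*p[0],172)[:2] for p in ct];print(cv2.minEnclosingCircle(np.float32(q)))
hsv=cv2.cvtColor(s,cv2.COLOR_BGR2HSV); print(cv2.boundingRect(cs))
y=blob(it,(22,120,120),(35,255,255),(212,195,235,215)); ys=blob(s,(22,120,120),(35,255,255),(312,235,335,252))
a,b=[cv2.minEnclosingCircle(c)[0] for c in(y,ys)];print(a,b,cross(ray('top',*a),ray('scene',*b)))
st=arm.read_state();print(R.from_quat(st['ee_rot']).as_matrix().round(3))
E
```

```text
((250.83642578125, 201.9293212890625), (26.49803352355957, 26.950496673583984), 138.73590087890625) ((293.6058654785156, 218.39512634277344), (21.355575561523438, 29.94798469543457), 90.0804443359375)
[603.80786352  11.14906798 172.        ] [609.75814312   9.55778938 165.        ] (array([605.9540703 ,   9.76501702, 162.2889005 ]), np.float64(4.036423056656478))
((604.1875610351562, 11.27918529510498), 38.6044921875)
(279, 208, 30, 22)
(222.0, 205.5) (323.0, 242.0) (array([600.70106166,  94.09964802, 112.81967271]), np.float64(4.956690154030318))
[[-0.97  -0.243 -0.001]
 [-0.243  0.97   0.002]
 [ 0.     0.002 -1.   ]]
```

{"fn": "step_arm", "kwargs": {"motion": [{"dr":[0,0,0],"slide":[-20,17,0],"jaw":0},{"dr":[0,0,0],"slide":[-60,50,0],"jaw":0},{"dr":[0,0,0],"slide":[-105,87,0],"jaw":0},{"dr":[0,0,0],"slide":[-150,124,0],"jaw":0},{"dr":[0,0,0],"slide":[-195,161,0],"jaw":0},{"dr":[0,0,0],"slide":[-240,198,0],"jaw":0},{"dr":[0,0,0],"slide":[-280,231,0],"jaw":0},{"dr":[0,0,0],"slide":[-300,247,0],"jaw":0}]}}

```text
clock: 1.1
position: [383.9, -291.5, 231.1]
ee_rot: [-0.124, 0.992, 0.0, -0.0]
contact_force: [0.1, -0.4, -0.8]
gripper_width: 0.0
grasp_force: 0.0
```

{"fn": "step_arm", "kwargs": {"motion": [{"dr":[0,0,0],"slide":[-20,17,0],"jaw":0},{"dr":[0,0,0],"slide":[-60,50,0],"jaw":0},{"dr":[0,0,0],"slide":[-105,87,0],"jaw":0},{"dr":[0,0,0],"slide":[-150,124,0],"jaw":0},{"dr":[0,0,0],"slide":[-195,161,0],"jaw":0},{"dr":[0,0,0],"slide":[-240,198,0],"jaw":0},{"dr":[0,0,0],"slide":[-275,224,0],"jaw":0},{"dr":[0,0,0],"slide":[-288,234,0],"jaw":0}]}}

```text
clock: 2.1
position: [606.2, 5.4, 230.2]
ee_rot: [-0.124, 0.992, 0.0, -0.001]
contact_force: [-0.7, 0.1, 0.1]
gripper_width: 0.5
grasp_force: 0.0
```

{"fn": "step_arm", "kwargs": {"motion": [{"dr":[0,0,0],"slide":[0,0,20],"jaw":0},{"dr":[0,0,0],"slide":[0,0,40],"jaw":0},{"dr":[0,0,0],"slide":[0,0,55],"jaw":0},{"dr":[0,0,0],"slide":[0,0,65],"jaw":0},{"dr":[0,0,0],"slide":[0,0,74],"jaw":0},{"dr":[0,0,0],"slide":[0,0,80],"jaw":0},{"dr":[0,0,0],"slide":[0,0,83],"jaw":0},{"dr":[0,0,0],"slide":[0,0,83],"jaw":0}]}}

```text
clock: 3.1
position: [604.6, 2.8, 150.0]
ee_rot: [-0.123, 0.992, -0.0, -0.001]
contact_force: [-5.0, 0.2, 9.5]
gripper_width: -0.1
grasp_force: 4.3
```

```bash
python3 - <<'E'
from h import *
for k in range(4):
    s=optics.get_image('scene'); st=arm.read_state(); print(np.round(st['position'],1),np.round(st['contact_force'],1))
cv2.imwrite('pics/a.png',cv2.resize(s[170:320,220:420],(800,600),interpolation=2))
E
```

```text
[604.6   2.8 150.1] [-5.7  0.2  9.4]
[604.6   2.8 150.2] [-6.2 -0.5  8.6]
[604.6   2.8 150.1] [-4.8 -0.8  8.4]
[604.6   2.8 150.2] [-4.7  1.3  8.4]
```

View pics/a.png

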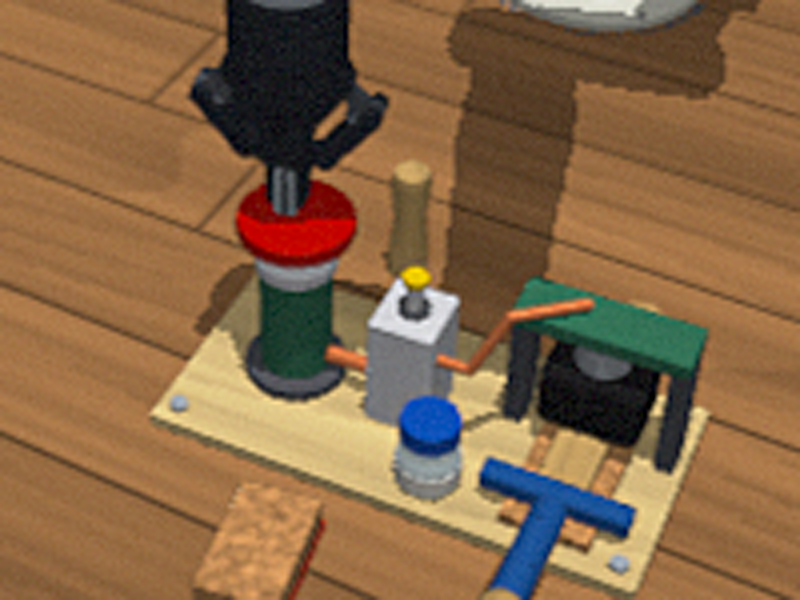

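{"fn": "step_arm", "kwargs": {"motion": [{"dr":[0,0,0],"slide":[0,0,3],"jaw":0},{"dr":[0,0,0],"slide":[0,0,-20],"jaw":0},{"dr":[0,0,0],"slide":[0,0,-35],"jaw":0},{"dr":[0,0,0],"slide":[0,0,-35],"jaw":0},{"dr":[0,0,0],"slide":[0,0,-35],"jaw":0},{"dr":[0,0,0],"slide":[0,0,-15],"jaw":0},{"dr":[0,0,0],"slide":[0,0,3],"jaw":0},{"dr":[0,0,0],"slide":[0,0,3],"jaw":0}]}}

```text
clock: 4.3
position: [606.8, 3.5, 147.4]
ee_rot: [-0.123, 0.992, -0.001, 0.002]
contact_force: [-0.4, 0.5, 10.5]
gripper_width: 0.4
grasp_force: 4.8
```

```bash
python3 - <<'E'
from h import *
for k in range(3):
    s=optics.get_image('scene'); st=arm.read_state(); print(np.round(st['position'],1),np.round(st['contact_force'],1))
c=blob(s,(22,120,120),(35,255,255),(312,215,335,252));print(cv2.boundingRect(c))
E
```

```text
[606.8   3.5 147.4] [-1.2  2.   9.7]
[606.8   3.5 147.4] [-1.   0.1 10. ]
[606.8   3.5 147.4] [-1.8  1.   9.6]
(320, 234, 8, 6)
```

{"fn": "step_arm", "kwargs": {"motion": [{"dr":[0,0,0],"slide":[0,0,-20],"jaw":0},{"dr":[0,0,0],"slide":[0,0,-38],"jaw":0},{"dr":[0,0,0],"slide":[0,0,-38],"jaw":0},{"dr":[0,0,0],"slide":[0,0,-38],"jaw":0},{"dr":[0,0,0],"slide":[0,0,-18],"jaw":0},{"dr":[0,0,0],"slide":[0,0,0],"jaw":0},{"dr":[0,0,0],"slide":[0,0,0],"jaw":0},{"dr":[0,0,0],"slide":[0,0,0],"jaw":0}]}}

```text
clock: 5.45
position: [606.6, 3.5, 147.1]
ee_rot: [-0.123, 0.992, -0.001, 0.002]
contact_force: [-1.8, 0.7, 9.5]
gripper_width: 0.1
grasp_force: 5.1
```

{"fn": "step_arm", "kwargs": {"motion": [{"dr":[0,0,0],"slide":[0,0,-20],"jaw":0},{"dr":[0,0,0],"slide":[0,0,-38],"jaw":0},{"dr":[0,0,0],"slide":[0,0,-38],"jaw":0},{"dr":[0,0,0],"slide":[0,0,-38],"jaw":0},{"dr":[0,0,0],"slide":[0,0,-18],"jaw":0},{"dr":[0,0,0],"slide":[0,0,0],"jaw":0},{"dr":[0,0,0],"slide":[0,0,0],"jaw":0},{"dr":[0,0,0],"slide":[0,0,0],"jaw":0}]}}

```text
clock: 6.45
position: [606.5, 3.4, 147.1]
ee_rot: [-0.123, 0.992, -0.001, 0.002]
contact_force: [-1.3, 0.1, 10.4]
gripper_width: -0.1
grasp_force: 5.2
```

{"fn": "step_arm", "kwargs": {"motion": [{"dr":[0,0,0],"slide":[0,0,-20],"jaw":0},{"dr":[0,0,0],"slide":[0,0,-38],"jaw":0},{"dr":[0,0,0],"slide":[0,0,-38],"jaw":0},{"dr":[0,0,0],"slide":[0,0,-38],"jaw":0},{"dr":[0,0,0],"slide":[0,0,-18],"jaw":0},{"dr":[0,0,0],"slide":[0,0,0],"jaw":0},{"dr":[0,0,0],"slide":[0,0,0],"jaw":0},{"dr":[0,0,0],"slide":[0,0,0],"jaw":0}]}}

```text
clock: 7.45
position: [606.6, 3.4, 147.1]
ee_rot: [-0.123, 0.992, -0.001, 0.002]
contact_force: [-1.9, 0.7, 10.5]
gripper_width: 0.0
grasp_force: 5.2
```

```bash
python3 - <<'E'
from h import *
s=optics.get_image('scene')
c=blob(s,(22,120,120),(35,255,255),(312,215,335,252));print(cv2.boundingRect(c))
cv2.imwrite('pics/b.png',cv2.resize(s[190:290,270:370],(600,600),interpolation=2))
E
```

```text
(320, 230, 8, 7)
```

View pics/b.png

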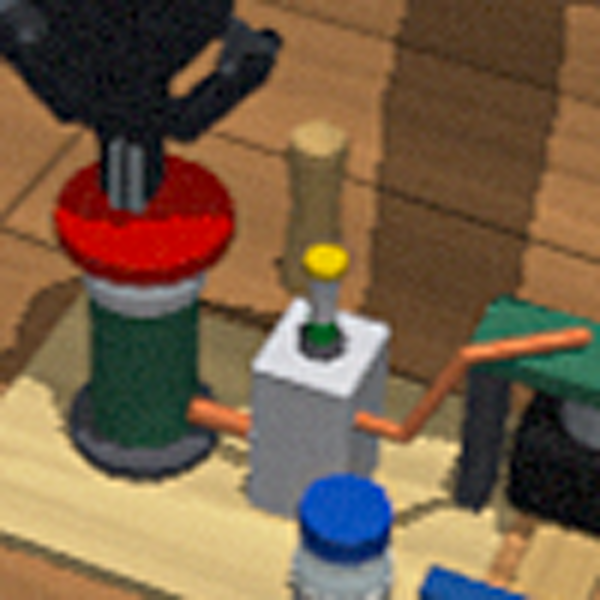

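The pin is nearly out: the cap is at about (324, 234) in the scene image and the green band is partly showing. I'll do three more strokes, then lift clear.

{"fn": "step_arm", "kwargs": {"motion": [{"dr":[0,0,0],"slide":[0,0,-20],"jaw":0},{"dr":[0,0,0],"slide":[0,0,-38],"jaw":0},{"dr":[0,0,0],"slide":[0,0,-38],"jaw":0},{"dr":[0,0,0],"slide":[0,0,-38],"jaw":0},{"dr":[0,0,0],"slide":[0,0,-18],"jaw":0},{"dr":[0,0,0],"slide":[0,0,0],"jaw":0},{"dr":[0,0,0],"slide":[0,0,0],"jaw":0},{"dr":[0,0,0],"slide":[0,0,0],"jaw":0}]}}

```text
clock: 8.5
position: [606.5, 3.4, 147.1]
ee_rot: [-0.123, 0.992, -0.001, 0.001]
contact_force: [-1.7, 0.5, 11.0]
gripper_width: 0.1
grasp_force: 5.2
```

{"fn": "step_arm", "kwargs": {"motion": [{"dr":[0,0,0],"slide":[0,0,-20],"jaw":0},{"dr":[0,0,0],"slide":[0,0,-38],"jaw":0},{"dr":[0,0,0],"slide":[0,0,-38],"jaw":0},{"dr":[0,0,0],"slide":[0,0,-38],"jaw":0},{"dr":[0,0,0],"slide":[0,0,-18],"jaw":0},{"dr":[0,0,0],"slide":[0,0,0],"jaw":0},{"dr":[0,0,0],"slide":[0,0,0],"jaw":0},{"dr":[0,0,0],"slide":[0,0,0],"jaw":0}]}}

```text
clock: 9.5
position: [606.5, 3.4, 147.1]
ee_rot: [-0.123, 0.992, -0.001, 0.002]
contact_force: [-1.4, 1.8, 10.0]
gripper_width: -0.3
grasp_force: 5.2
```

{"fn": "step_arm", "kwargs": {"motion": [{"dr":[0,0,0],"slide":[0,0,-20],"jaw":0},{"dr":[0,0,0],"slide":[0,0,-38],"jaw":0},{"dr":[0,0,0],"slide":[0,0,-38],"jaw":0},{"dr":[0,0,0],"slide":[0,0,-38],"jaw":0},{"dr":[0,0,0],"slide":[0,0,-18],"jaw":0},{"dr":[0,0,0],"slide":[0,0,0],"jaw":0},{"dr":[0,0,0],"slide":[0,0,0],"jaw":0},{"dr":[0,0,0],"slide":[0,0,0],"jaw":0}]}}

```text
clock: 10.5
position: [606.5, 3.4, 147.1]
ee_rot: [-0.123, 0.992, -0.001, 0.002]
contact_force: [-1.4, 0.4, 10.5]
gripper_width: 0.0
grasp_force: 5.2
```

{"fn": "step_arm", "kwargs": {"motion": [{"dr":[0,0,0],"slide":[0,0,-20],"jaw":0},{"dr":[0,0,0],"slide":[0,0,-40],"jaw":0},{"dr":[0,0,0],"slide":[0,0,-70],"jaw":0},{"dr":[0,0,0],"slide":[0,0,-100],"jaw":0},{"dr":[0,0,0],"slide":[0,0,-120],"jaw":0},{"dr":[0,0,0],"slide":[0,0,-120],"jaw":0},{"dr":[0,0,0],"slide":[0,0,-120],"jaw":0},{"dr":[0,0,0],"slide":[0,0,-120],"jaw":0}]}}

```text
clock: 11.5
position: [604.7, 3.4, 263.5]
ee_rot: [-0.123, 0.992, -0.0, -0.002]
contact_force: [0.5, -0.3, 0.1]
gripper_width: -0.0
grasp_force: 0.0
```

```bash
python3 - <<'E'
from h import *
s=optics.get_image('scene')
c=blob(s,(22,120,120),(35,255,255),(312,215,335,252));print(cv2.boundingRect(c))
print(cv2.fitEllipse(blob(s,(0,150,60),(6,255,255),(270,200,320,245))))
cv2.imwrite('pics/c.png',cv2.resize(s[190:290,270:370],(600,600),interpolation=2))
E
```

```text
(320, 230, 8, 7)
((293.6567077636719, 218.48153686523438), (21.18621253967285, 29.89741325378418), 89.82710266113281)
```

View pics/c.png

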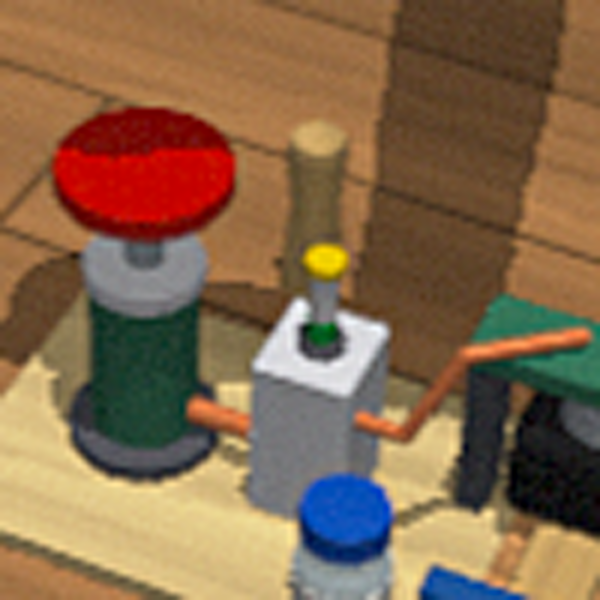

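```bash
python3 - <<'E'
from h import *
def mom(c):
    m=np.zeros((420,560),np.uint8);cv2.drawContours(m,[c],-1,1,-1);v,u=np.nonzero(m);return u.mean(),v.mean()
t0=cv2.imread('pics/scene0.png');b=(312,220,335,252);L=((22,120,120),(35,255,255))
p0=mom(blob(t0,*L,b)); ps=mom(blob(optics.get_image('scene'),*L,b))
t=optics.get_image('top'); pt=mom(blob(t,*L,(212,190,235,220)))
pt0=mom(blob(cv2.imread('pics/top0.png'),*L,(212,190,235,220)))
print(p0,ps,pt0,pt)
print('start',cross(ray('scene',*p0),ray('top',*pt0)),'now',cross(ray('scene',*ps),ray('top',*pt)))
i=optics.camera_info('scene');K=np.array(i['camera_matrix']);V=np.array(i['view'])
for z in (0,6,12,18,24,30,36):
    c=(V@[601,94,110+z,1])[:3]*[1,-1,-1];q=K@c;print(z,(q/q[2])[:2].round(2))
E
```

```text
(np.float64(323.35483870967744), np.float64(241.93548387096774)) (np.float64(323.7567567567568), np.float64(232.94594594594594)) (np.float64(222.04), np.float64(205.4)) (np.float64(221.5), np.float64(206.0))
start (array([600.70235669,  94.46692834, 113.21590236]), np.float64(3.820855555806394)) now (array([596.13903634,  92.86741043, 139.89318841]), np.float64(5.046288443386667))
0 [323.83 242.87]
6 [323.93 241.16]
12 [324.03 239.43]
18 [324.13 237.69]
24 [324.23 235.93]
30 [324.33 234.17]
36 [324.43 232.39]
```

```bash
python3 -c "
from bench import arm
print(arm.job_done())"
```

```text
the job is handed in; nothing more can be done
None
```

The job is handed in with no verdict returned: after eight pump strokes the pin measured about 31 mm above where it started and stopped rising over the last three, so I take it as fully out; the pad is back at its rest height and the arm is clear of everything.

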